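# Clamp the red mounted section and hold the lever on green

## Task

Take the red mounted section out of the compartment tray, lay it flat in the nest of the lever clamp and let go of it. Then press the clamp's blue lever paddle down with the fingertips until the pointer stands in the green band of the scale, never as far as the red, so that the brass jaw clamps the section, and finish while still holding the lever there. Leave the other sections and the loupe where they are.

Things in the scene. Friction and masses are not known exactly. Their poses are not given: they have to be found in the camera images.
- red_section: red disc, 30 mm diameter, 17 mm high, about 30 g (weight varies), loose, lying flat in one of the tray's four compartments (which one varies). Origin: centre of its underside, z up. Grasp across the diameter.
- green_section: green disc, 30 mm diameter, 14 mm high, in another compartment; leave it. Origin: centre of the underside.
- black_section: black disc, 30 mm diameter, 15 mm high, in another compartment; leave it. Origin: centre of the underside.
- ivory_section: ivory disc, 30 mm diameter, 12 mm high, in another compartment; leave it. Origin: centre of the underside.
- loupe: black cylindrical loupe, 36 mm diameter, 32 mm high, loose on the worktop; leave it. Origin: centre of the underside.
- tray: grey low tray, fixed, 66 mm (its x) by 206 mm (its y), origin under its centre. Four compartments in a row, centres at y = -75, -25, 25, 75 mm, inner 58 x 46 mm. Floor 3 mm above the worktop; wall tops only 8 mm above it, so fingertips 11 mm up clear them. Close the fingers along the tray's x, where no neighbour stands.
- clamp: grey lever clamp, fixed, base plate 90 mm (its x) by 200 mm (its y), 12 mm high; origin underneath, on the worktop. Along its y: nest at +65 mm, lever pivot at -20 mm (62 mm high; cheeks round it 72 mm high, y = -43 to 3 mm), lever end at -118 mm. Nest to the robot's left, lever to its right.
- scale (a point): centre of the white upright scale plate on the clamp's front (-x) side, above the pivot: y = -62 to 0 mm in the clamp's frame, top 120 mm above the worktop. It bears a black zero line, a green band and, farther toward -y, a red band. The lever's black pointer is upright at rest and swings toward -y as the paddle goes down.
- nest_seat (a point): on the nest floor, 14 mm above the worktop: where the centre of the section's underside ends when clamped. Axes as the clamp's. A 120 degree steel V (8 mm above the floor) lies on +y, the flat brass jaw on -y; with the lever up they leave 40 mm for the 30 mm disc: lay its centre about 5 (0 to 10) mm toward -y from here, the jaw pushes it home. Sides open: close the fingers along the clamp's x.
- clamp_jaw: brass jaw, spring-mounted. It advances 45 mm per rad of the lever, 10 mm until it meets a section seated in the V, then presses with 2 N per further mm. About 6 to 17 N in the green band.
- paddle: blue paddle at the lever's end, 36 mm (clamp x) by 34 mm (along the lever) by 12 mm thick; origin at the centre of its top face. About 82 mm above the worktop at rest, 47 mm at mid green. Pressing takes about 3 N to start and 11 N at mid green with a section clamped; it springs back up when let go.
- clamp_lever (a joint): lever angle in rad, 0 at rest (paddle up, leaning 0.2 rad above level), grows as the paddle is pressed down; the paddle's top is 100 mm from the pivot, so about 10 mm of stroke per 0.1 rad. Green band 0.29 to 0.41 (middle 0.35), red from 0.52, stop at 0.62.

How it is judged:
By the outcome, as a careful person would: the job done as asked, in the order asked, and still so for the second after the job is handed in, while the arm keeps its last pose, push and grip.
It also fails if it takes over 45 s, if anything falls off the work surface, if the arm or the gripper's body presses on something with over 40 N, if the wrist force passes 120 N, or if a joint passes its speed limit or range.

## Robot

A 6-joint arm with a two-finger parallel gripper is mounted at the origin on a cart in front of the work surface, level with it; the furniture and walls round the work are solid. World frame = base frame: x ahead of the robot, y to its left, z up, the work surface at z = 0. Lengths are in m, angles in degrees, forces in N, time in s.
With the tool pointing down it reaches from about 0.375 to 0.9 m from the base axis. Payload 3.1 kg.
Tool frame: the origin (TCP) lies on the centre line of the jaws, within the pads' length; the fingertips stand 8 mm ahead of it and the grasp point (between the pads) lies 11 mm behind it; z points along the fingers, y is the line along which they close (so a half turn about z gives the same grasp; the last joint's range is limited). The gripper opens to 87 mm and grips with 3 to 60 N. Pads are 19 mm wide; open, the fingers measure 117 mm over their backs; the gripper's body (75 mm by 190 mm) begins 51 mm behind the grasp point.
Start: joints at [-85.514, 30.224, 82.088, -0, 67.689, -10.227], TCP at [0.159, -0.604, 0.231] pointing down, gripper open.
Joint ranges: [-176.69, 176.69], [-43.24, 126.21], [12.49, 139.97], [-82, 262], [0, 151.66], [-163.58, 163.58]. Speed limits (degrees/s): [159.86, 159.86, 180, 180, 180, 180].

## Interface

Orientations are given as a 3x3 rotation matrix whose columns are the frame's x, y, z axes.
In Python, from rig import * gives the robot as it stands.
- The arm moves only by the tool step_arm, never from a script. Its argument "targets" is a list of rows, each a list of 5 numbers: the opening, from -1 (shut) to 1 (fully open), then the shift along the world's x, y, z normalised to -1 to 1, where 1 is 0.25 m, then the turn about the world's z normalised to -1 to 1, where 1 is 180 degrees. In form: [[fingers, x, y, z, turn], ...]. A call has 1 to 20 rows; each row is the pose to reach, as a shift and turn from the pose commanded when the call began, turning the shorter way round; what a row does not reach only later rows make up. A row lasts 1/10 s, in which the tool goes at most 50 mm and 8.59 degrees, less where a joint would pass 70% of its speed; a pose out of reach is approached as far as the arm can. A call with a number of a shift or a turn outside -1 to 1 is refused whole. A call with a gripper value outside its range is refused whole. The fingers move at their own pace and stop on an object; the grip force is fixed at half the most. Time passes only in rows, so rows that repeat a pose let the fingers close. It gives the time, the measured TCP pose, the force, the opening and the grip force at its end, in the units of the state.
- read_state(): the state, without advancing time (a new reading comes with each control period).
- capture(name): name is "scene" or "top"; returns a dict with "color" (480x640x3 uint8, red, green, blue), "mtx" (3x3 intrinsics, pixels), "pose" (4x4, takes a point from camera to world coordinates). Camera axes: x right, y down, z forward; pixel columns grow to the right and rows downward; lengths in m; the calibration is good to about 2 mm. A picture is of the moment at which its call begins. There is no depth.
- hand_in(): hands the job in; it is judged then, once.
The state is a dict: "time_s": time; "joint_positions": joint angles; "qvel": joint speeds; "tau": joint torques, N m; "position": TCP position; "tcp_rot": TCP orientation; "force": force on the tool from outside, world axes, zero at the start; "moment": the same for the moment, N m; "opening": opening from 0.0 (shut) to 1.0 (fully open); "grasp_force": force on a finger pad.
Only numpy, scipy, OpenCV 4.12 (cv2) and the standard library are available. Lean on these libraries where they do the work, as an engineer would, in place of code of your own. Each camera call takes 0.05 s, during which the arm holds its last target. There are 200 camera calls.

## Working session

There is one attempt and no reset: what is moved stays moved. The work goes in short steps, Python scripts to look and compute and a tool call to move; the robot and the scene stay as the last step left them, time stands still between calls to the robot, and variables do not carry over. Pictures are saved under pics/ and viewed, at most 10 in all, crops included, and the job is handed in when it is done.

Besides the shell and the picture viewer there is one more tool, called after ">>>" as name(argument=value, ...), one argument or row to a line, values as JSON. step_arm: Moves the arm, as the interface text tells. Scaled input: -1 to 1 covers 0.25 m each way for a shift and 180 degrees each way for a turn. Its arguments: {"type":"object","properties":{"targets":{"type":"array","items":{"type":"array","items":{"type":"number"}}}},"required":["targets"]}

```bash
mkdir -p pics; python3 - <<'E'
from rig import *
import cv2,numpy as np
s=read_state();print({k:np.round(v,3).tolist() for k,v in s.items()})
for n in("scene","top"):
    c=capture(n);cv2.imwrite(f"pics/{n}0.png",c["color"][:,:,::-1]);print(n,c["mtx"].tolist(),np.round(c["pose"],4).tolist())
E
```

```text
{'time_s': 0.0, 'joint_positions': [-85.514, 30.279, 82.155, 0.0, 67.689, -10.227], 'qvel': [0.047, -0.015, -0.04, 0.046, -0.008, 0.0], 'tau': [0.0, -44.003, -17.659, 0.063, 0.058, -0.0], 'position': [0.159, -0.604, 0.23], 'tcp_rot': [[0.967, 0.254, -0.0], [0.254, -0.967, 0.002], [0.0, -0.002, -1.0]], 'force': [0.096, -0.584, -0.271], 'moment': [-0.053, 0.029, -0.042], 'grasp_force': 0.0, 'opening': 1.001}
scene [[523.7627920074145, 0.0, 314.11005281524655], [0.0, 523.7627920074145, 241.90747997052125], [0.0, 0.0, 1.0]] [[0.8798, -0.2088, 0.427, 0.1316], [-0.475, -0.3508, 0.807, -0.9853], [-0.0187, -0.9129, -0.4078, 0.4582], [0.0, 0.0, 0.0, 1.0]]
top [[582.9918282248742, 0.0, 315.3484908034954], [0.0, 582.9918282248742, 238.0218676693948], [0.0, 0.0, 1.0]] [[0.019, -0.9815, 0.1905, 0.3206], [-0.9993, -0.0126, 0.0346, -0.2575], [-0.0316, -0.191, -0.9811, 1.1159], [0.0, 0.0, 0.0, 1.0]]
```

View pics/scene0.png

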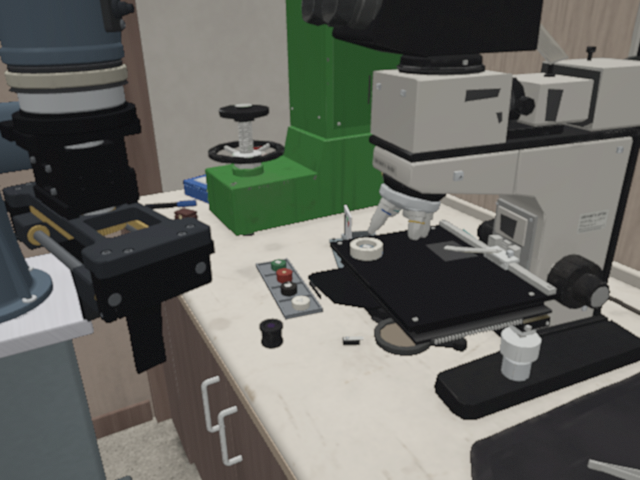

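View pics/top0.png

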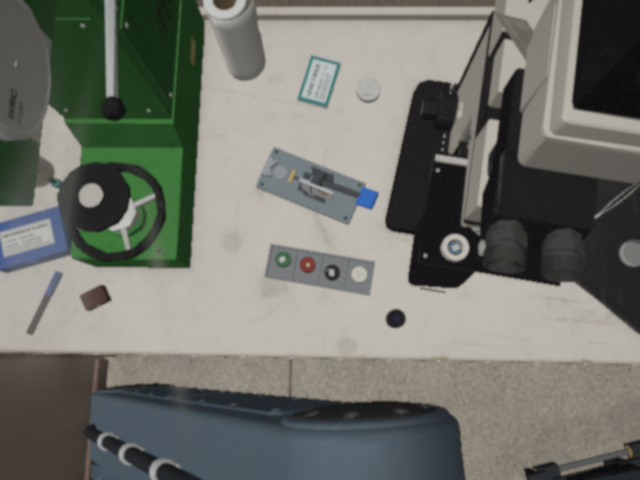

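The scene view shows the tray at (288,288), with the red disc at (284,275) and the loupe at (271,333). The clamp is mostly hidden behind the microscope stage, with its scale at (347,222). In the top view the tray is at (320,270), red at (308,265), the clamp at (315,186) and the blue paddle at (367,198).

```bash
cat > h.py <<'E'
from rig import *
import cv2,numpy as np
def ray(c,u,v,z):
    d=c["pose"][:3,:3]@np.linalg.inv(c["mtx"])@[u,v,1];o=c["pose"][:3,3]
    return o+d*(z-o[2])/d[2]
def proj(c,p):
    q=c["pose"][:3,:3].T@(np.asarray(p)-c["pose"][:3,3]);q=c["mtx"]@q;return q[:2]/q[2]
def crop(c,x0,y0,w,h,k,f):
    cv2.imwrite(f,cv2.resize(c["color"][y0:y0+h,x0:x0+w,::-1],None,fx=k,fy=k,interpolation=cv2.INTER_CUBIC))
E
python3 - <<'E'
from h import *
c=capture("top");im=cv2.cvtColor(c["color"],cv2.COLOR_RGB2HSV)
crop(c,250,140,160,160*3//4+40,5,"pics/t1.png") if 0 else crop(c,250,140,200,150,4,"pics/t1.png")
def blob(lo,hi,z,n):
    m=cv2.inRange(im,lo,hi);m[:140]=0;m[300:]=0;m[:,:250]=0;m[:,400:]=0
    k,l,st,ce=cv2.connectedComponentsWithStats(m);i=1+np.argmax(st[1:,4]);print(n,st[i],ce[i],ray(c,*ce[i],z).round(4))
blob((0,130,50),(8,255,255),.02,"red");blob((172,130,50),(180,255,255),.02,"red2")
blob((60,80,40),(85,255,255),.017,"green");blob((100,170,60),(125,255,255),.08,"blue")
print(proj(c,[0,0,0]))
s=capture("scene");crop(s,240,190,200,150,4,"pics/s1.png")
E
```

```text
red [301 259  13  13  99] [307.05050505 264.67676768] [ 0.4817 -0.2041  0.02  ]Traceback (most recent call last):
  File "<stdin>", line 7, in <module>
  File "<stdin>", line 6, in blob
    return _wrapfunc(a, 'argmax', axis=axis, out=out, **kwds)
    return bound(*args, **kwds)
ValueError: attempt to get argmax of an empty sequence
```

View pics/t1.png

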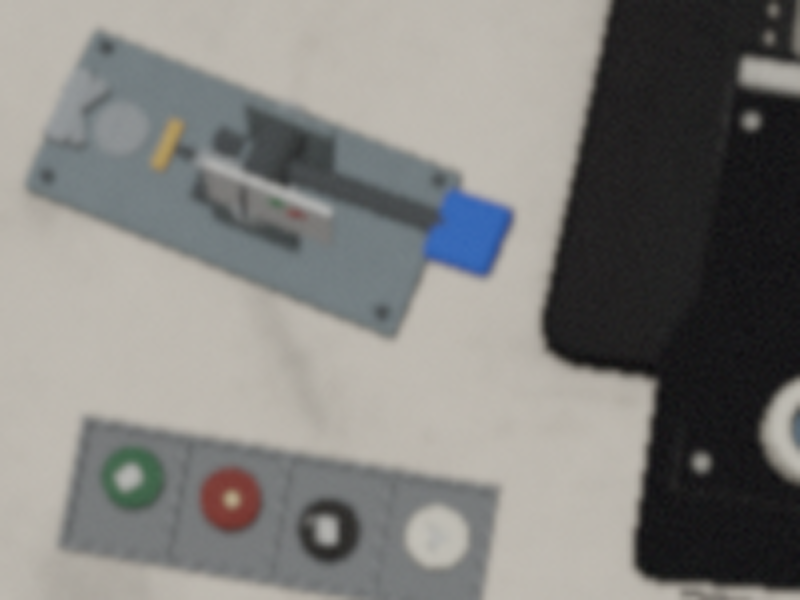

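The top crop shows, in crop pixels: red disc centre (232,499), clamp base corners (100,30), (27,188), (395,338), (462,172), tray corners (85,417), (62,548), (498,488), and paddle centre about (470,233). The scale is readable from above.

```bash
cat >> h.py <<'E'
def fit(L,W):
    L=np.array(L);W=np.array(W);a=L-L.mean(0);b=W-W.mean(0)
    t=np.arctan2((a[:,0]*b[:,1]-a[:,1]*b[:,0]).sum(),(a*b).sum());R=np.array([[np.cos(t),-np.sin(t)],[np.sin(t),np.cos(t)]])
    o=W.mean(0)-R@L.mean(0);return o,R,np.degrees(t),(W-(L@R.T+o))
E
python3 - <<'E'
from h import *
c=capture("top")
P=lambda u,v,z:ray(c,250+(u+.5)/4-.5,140+(v+.5)/4-.5,z)[:2]
o,R,t,r=fit([(.045,.1),(-.045,.1),(-.045,-.1),(.045,-.1)],[P(*p,.012) for p in[(100,30),(27,188),(395,338),(462,172)]])
print("clamp",o,t,(r*1e3).round(1).tolist())
for n,p,z in[("nest",(0,.065),0),("drop",(0,.060),0),("pad",(0,-.102),0)]:print(n,(o+R@p).round(4))
print("disc nestmark",P(120,128,.014),"paddle",P(470,233,.082))
o2,R2,t2,r2=fit([(.033,.103),(-.033,.103),(.033,-.103)],[P(*p,.008) for p in[(85,417),(62,548),(498,488)]])
print("tray",o2,t2,(r2*1e3).round(1).tolist(),"comps",[(o2+R2@[0,y]).round(4).tolist() for y in(.075,.025,-.025,-.075)])
print("red",P(232,499,.020))
s=capture("scene");crop(s,240,190,200,150,4,"pics/s1.png")
E
```

```text
clamp [ 0.64136941 -0.20760483] -21.8112393872953 [[-1.6, -2.3], [-0.1, -2.4], [0.8, 1.7], [0.9, 3.0]]
nest [ 0.6655 -0.1473]
drop [ 0.6637 -0.1519]
pad [ 0.6035 -0.3023]
disc nestmark [ 0.66723106 -0.14558679] paddle [ 0.59733585 -0.3142918 ]
tray [ 0.47490336 -0.22818539] -9.009228915750324 [[-0.5, -0.8], [0.7, -2.3], [-0.2, 3.1]] comps [[0.4866, -0.1541], [0.4788, -0.2035], [0.471, -0.2529], [0.4632, -0.3023]]
red [ 0.48225697 -0.20517615]
```

```bash
ls pics
```

```text
s1.png
scene0.png
t1.png
top0.png
```

View pics/s1.png

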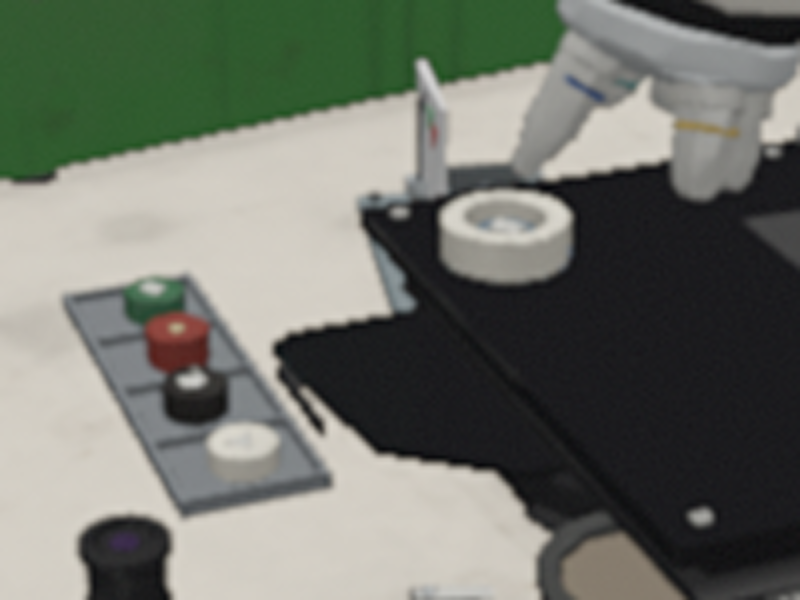

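The scene crop shows the stage corner near (362,205) crop with the foot below it at (280,350) crop. I'll triangulate the heights of both.

```bash
python3 - <<'E'
from h import *
t=capture("top");s=capture("scene")
Q=lambda x0,y0,u,v:(x0+(u+.5)/4-.5,y0+(v+.5)/4-.5)
def tri(a,b):
    M=[c["mtx"]@np.linalg.inv(c["pose"])[:3] for c in(t,s)]
    X=cv2.triangulatePoints(M[0],M[1],np.array(a).reshape(2,1),np.array(b).reshape(2,1))[:,0];return (X[:3]/X[3]).round(4)
print("stage screw",tri(Q(250,140,700,462),Q(240,190,400,212)))
print("ring",tri(Q(250,140,820,428),Q(240,190,505,222)))
f=tri(Q(250,140,548,345),Q(240,190,280,348));print("foot",f,proj(s,f),Q(240,190,280,348),proj(t,f))
print("red",tri(Q(250,140,232,499),Q(240,190,177,327)))
for z in(.05,.1,.15,.2):print(z,ray(t,*Q(250,140,640,575),z).round(3),ray(t,*Q(250,140,690,290),z).round(3),ray(t,*Q(250,140,548,345),z).round(3),ray(t,*Q(250,140,610,5),z).round(3))
E
```

```text
stage screw [ 0.4801 -0.4055  0.1547]
ring [ 0.4929 -0.4529  0.1664]
foot [ 0.5134 -0.3383  0.0747] [336.35607953 268.89374909] (309.625, 276.625) [380.09915335 243.95138228]
red [ 0.4817 -0.2049  0.0193]
0.05 [ 0.445 -0.394  0.05 ] [ 0.579 -0.419  0.05 ] [ 0.552 -0.352  0.05 ] [ 0.719 -0.383  0.05 ]
0.1 [ 0.44  -0.387  0.1  ] [ 0.567 -0.411  0.1  ] [ 0.542 -0.348  0.1  ] [ 0.701 -0.377  0.1  ]
0.15 [ 0.434 -0.381  0.15 ] [ 0.555 -0.404  0.15 ] [ 0.531 -0.344  0.15 ] [ 0.682 -0.371  0.15 ]
0.2 [ 0.428 -0.375  0.2  ] [ 0.543 -0.396  0.2  ] [ 0.52  -0.339  0.2  ] [ 0.663 -0.365  0.2  ]
```

```bash
python3 - <<'E'
from h import *
t=capture("top");s=capture("scene")
Q=lambda x0,y0,u,v:(x0+(u+.5)/4-.5,y0+(v+.5)/4-.5)
for z in(0,.03,.06,.1,.15):
  print(z,[(ray(s,*Q(240,190,u,v),z).round(3)[:2].tolist(), ((proj(t,ray(s,*Q(240,190,u,v),z))-[250,140])*4).round().tolist()) for u,v in((280,350),(320,430),(385,452),(410,315))])
E
```

```text
0 [([0.528, -0.216], [257.0, 411.0]), ([0.508, -0.29], [409.0, 453.0]), ([0.523, -0.32], [471.0, 424.0]), ([0.598, -0.216], [259.0, 270.0])]
0.03 [([0.502, -0.266], [360.0, 455.0]), ([0.483, -0.336], [508.0, 496.0]), ([0.497, -0.364], [568.0, 467.0]), ([0.568, -0.266], [362.0, 318.0])]
0.06 [([0.476, -0.317], [471.0, 502.0]), ([0.459, -0.381], [613.0, 541.0]), ([0.472, -0.407], [671.0, 514.0]), ([0.537, -0.317], [471.0, 370.0])]
0.1 [([0.441, -0.384], [630.0, 570.0]), ([0.426, -0.442], [765.0, 607.0]), ([0.438, -0.465], [819.0, 581.0]), ([0.497, -0.384], [629.0, 444.0])]
0.15 [([0.398, -0.468], [853.0, 664.0]), ([0.385, -0.518], [977.0, 698.0]), ([0.395, -0.538], [1026.0, 674.0]), ([0.446, -0.468], [849.0, 548.0])]
```

```bash
python3 - <<'E'
from h import *
c=capture("top")
P=lambda u,v,z:ray(c,250+(u+.5)/4-.5,140+(v+.5)/4-.5,z)[:2].round(4).tolist()
print(P(203,158,.12),P(330,207,.12),P(200,180,.085),P(328,235,.09))
a=np.array([.64137,-.2076]);t=np.radians(-21.8);R=np.array([[np.cos(t),-np.sin(t)],[np.sin(t),np.cos(t)]])
for p in [P(203,158,.12),P(330,207,.12)]:print(R.T@(np.array(p)-a))
E
```

```text
[0.6203, -0.1938] [0.5984, -0.2505] [0.6204, -0.1904] [0.5936, -0.2495]
[-0.02468807  0.00498838]
[-0.02396536 -0.05578972]
```

>>> step_arm(
  targets=[
    [1,0.64,0.8,0.2,0.368],
    [1,0.64,0.8,0.2,0.368],
    [1,0.64,0.8,0.2,0.368],
    [1,0.64,0.8,0.2,0.368],
    [1,0.64,0.8,0.2,0.368],
    [1,0.64,0.8,0.2,0.368],
    [1,0.64,0.8,0.2,0.368],
    [1,0.64,0.8,0.2,0.368],
    [1,0.64,0.8,0.2,0.368],
  ],
)

```text
time_s: 1.4
position: [0.319, -0.4043, 0.2808]
tcp_rot: [[0.157, 0.988, 0.0], [0.988, -0.157, -0.001], [-0.001, 0.0, -1.0]]
force: [-0.8, -1.0, 0.5]
opening: 1.004
grasp_force: 0.0
```

>>> step_arm(
  targets=[
    [1,0.652,0.797,-0.2,0],
    [1,0.652,0.797,-0.2,0],
    [1,0.652,0.797,-0.2,0],
    [1,0.652,0.797,-0.2,0],
    [1,0.652,0.797,-0.2,0],
    [1,0.652,0.797,-0.2,0],
    [1,0.652,0.797,-0.7,0],
    [1,0.652,0.797,-0.7,0],
    [1,0.652,0.797,-0.7,0],
    [1,0.652,0.797,-0.7,0],
    [1,0.652,0.797,-0.7,0],
  ],
)

```text
time_s: 2.5
position: [0.4819, -0.2061, 0.1058]
tcp_rot: [[0.159, 0.987, 0.0], [0.987, -0.159, -0.0], [-0.0, 0.0, -1.0]]
force: [0.0, -0.5, -0.1]
opening: 0.997
grasp_force: 0.0
```

```bash
python3 - <<'E'
from h import *
t=capture("top");s=capture("scene")
a=cv2.resize(t["color"][200:320,240:400],(800,600))[:,:,::-1][:, :]
b=cv2.resize(s["color"][220:340,220:380],(800,600))[:,:,::-1]
cv2.imwrite("pics/m1.png",cv2.resize(np.hstack([a,b]),(800,300)))
E
```

```text
(no output)
```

View pics/m1.png

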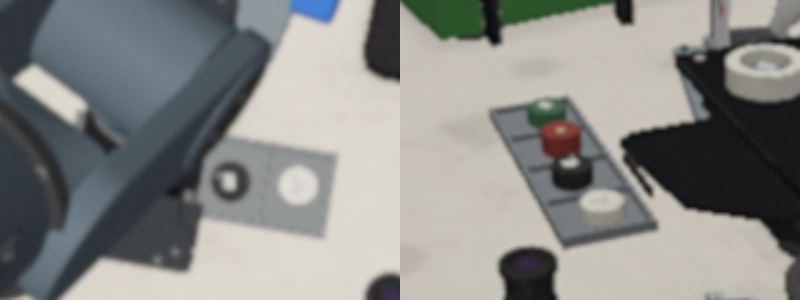

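The arm now blocks the top view over the red disc. In the scene view the fingers straddle the red compartment at (490,20) and (622,10). I'll go down and grip.

>>> step_arm(
  targets=[
    [1,0,0,-0.18,0],
    [1,0,0,-0.28,0],
    [1,0,0,-0.342,0],
    [1,0,0,-0.342,0],
    [1,0,0,-0.342,0],
    [-1,0,0,-0.342,0],
    [-1,0,0,-0.342,0],
    [-1,0,0,-0.342,0],
    [-1,0,0,-0.342,0],
    [-1,0,0,-0.342,0],
    [-1,0,0,-0.342,0],
    [-1,0,0,-0.342,0],
    [-1,0,0,-0.342,0],
  ],
)

```text
time_s: 3.9
position: [0.4817, -0.2052, 0.02]
tcp_rot: [[0.157, 0.988, -0.0], [0.988, -0.157, 0.0], [0.0, -0.0, -1.0]]
force: [-0.6, -0.6, -0.2]
opening: 0.353
grasp_force: 0.1
```

>>> step_arm(
  targets=[
    [-1,0,0,0,0],
    [-1,0,0,0,0],
    [-1,0,0,0,0],
    [-1,0,0,0.1,0],
    [-1,0,0,0.2,0],
    [-1,0,0,0.4,0],
    [-1,0,0,0.5,0],
    [-1,0,0,0.5,0],
  ],
)

```text
time_s: 4.7
position: [0.484, -0.2067, 0.1488]
tcp_rot: [[0.157, 0.988, 0.007], [0.988, -0.157, -0.005], [-0.004, 0.008, -1.0]]
force: [-0.2, -0.5, 0.1]
opening: 0.334
grasp_force: 30.0
```

```bash
python3 - <<'E'
from h import *
s=capture("scene");S=read_state();print(S["opening"],S["grasp_force"],S["position"],S["joint_positions"])
cv2.imwrite("pics/m2.png",cv2.resize(s["color"][200:350,220:420,::-1],(640,480)))
E
```

```text
0.330351441069808 29.99990701675415 [ 0.48273948 -0.20582718  0.14679852] [-3.53023371e+01  2.94490855e+01  1.01260858e+02 -1.96156321e-03
  4.90341670e+01 -2.62646338e+01]
```

View pics/m2.png

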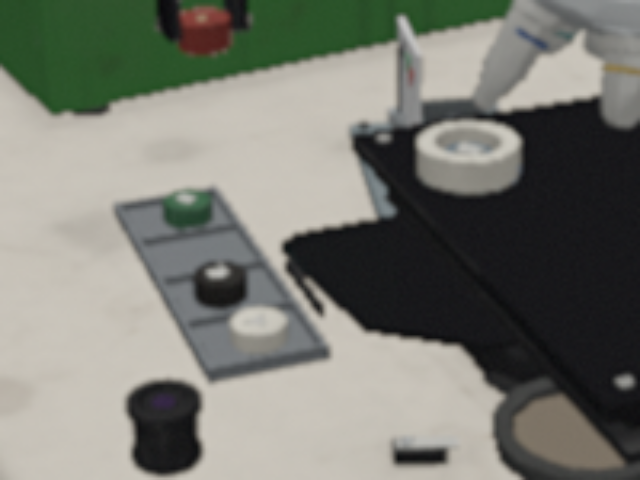

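The red disc is held level at (203,32), and the other sections are undisturbed. Next I'll go above the nest.

>>> step_arm(
  targets=[
    [-1,0.15,0.05,0.08,-0.03],
    [-1,0.35,0.11,0.08,-0.071],
    [-1,0.55,0.17,0.08,-0.071],
    [-1,0.68,0.21,0.08,-0.071],
    [-1,0.733,0.219,0.05,-0.071],
    [-1,0.733,0.219,-0.1,-0.071],
    [-1,0.733,0.219,-0.2,-0.071],
    [-1,0.733,0.219,-0.3,-0.071],
    [-1,0.733,0.219,-0.34,-0.071],
    [-1,0.733,0.219,-0.34,-0.071],
  ],
)

```text
time_s: 5.75
position: [0.6623, -0.15, 0.0567]
tcp_rot: [[0.372, 0.928, -0.007], [0.928, -0.372, 0.003], [-0.0, -0.007, -1.0]]
force: [0.0, -0.0, 0.0]
opening: 0.33
grasp_force: 30.0
```

```bash
python3 - <<'E'
from h import *
t=capture("top");s=capture("scene");S=read_state();print(S["position"],S["grasp_force"])
for p in [(.665,-.1505,.054),(.667,-.146,.014)]:print(proj(t,p),proj(s,p))
a=t["color"][125:245,220:380];b=s["color"][160:280,270:430]
cv2.imwrite("pics/m3.png",cv2.resize(np.hstack([a,b])[:,:,::-1],(800,300),interpolation=cv2.INTER_CUBIC))
E
```

```text
[ 0.66488636 -0.15082136  0.06006141] 29.9999338388443
[280.23566    166.41621362] [353.55606101 224.58049301]
[279.83014301 171.73914988] [352.97937435 241.54224373]
```

View pics/m3.png

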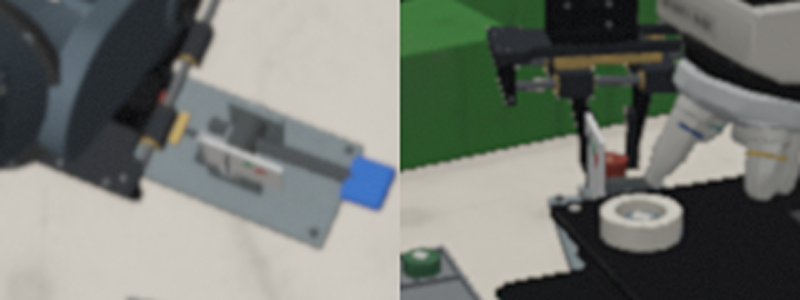

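The disc hangs level just behind the scale plate, at scene pixel (356,225), as predicted. I'll lower it slowly, watching the force.

>>> step_arm(
  targets=[
    [-1,0,0,-0.04,0],
    [-1,0,0,-0.08,0],
    [-1,0,0,-0.1,0],
    [-1,0,0,-0.112,0],
    [-1,0,0,-0.112,0],
    [-1,0,0,-0.112,0],
  ],
)

```text
time_s: 6.45
position: [0.6652, -0.1505, 0.0321]
tcp_rot: [[0.372, 0.928, 0.0], [0.928, -0.372, -0.0], [-0.0, 0.0, -1.0]]
force: [0.3, -0.6, -0.3]
opening: 0.333
grasp_force: 30.0
```

>>> step_arm(
  targets=[
    [-1,0,0,-0.004,0],
    [-1,0,0,-0.004,0],
    [-1,0,0,-0.006,0],
    [-1,0,0,-0.006,0],
  ],
)

```text
time_s: 6.85
position: [0.6651, -0.1505, 0.031]
tcp_rot: [[0.372, 0.928, 0.0], [0.928, -0.372, -0.0], [0.0, 0.0, -1.0]]
force: [-0.9, 1.1, 1.0]
opening: 0.329
grasp_force: 30.0
```

>>> step_arm(
  targets=[
    [0.2,0,0,0,0],
    [0.2,0,0,0,0],
    [0.2,0,0,0,0],
    [0.2,0,0,0,0],
    [0.2,0,0,0,0],
    [0.2,0,0,0.1,0],
    [0.2,0,0,0.25,0],
    [0.2,0,0,0.45,0],
    [0.2,0,0,0.55,0],
    [-1,-0.2,-0.1,0.55,0],
    [-1,-0.4,-0.2,0.55,0],
    [-1,-0.4,-0.3,0.55,0],
    [-1,-0.4,-0.4,0.55,0],
    [-1,-0.4,-0.55,0.55,0],
    [-1,-0.4,-0.66,0.55,0],
    [-1,-0.4,-0.66,0.55,0],
  ],
)

```text
time_s: 8.45
position: [0.5652, -0.32, 0.1683]
tcp_rot: [[0.375, 0.927, 0.002], [0.927, -0.375, -0.003], [-0.002, 0.003, -1.0]]
force: [-0.6, -0.1, 0.1]
opening: 0.058
grasp_force: 0.0
```

```bash
python3 - <<'E'
from h import *
t=capture("top");s=capture("scene");S=read_state();print(S["position"],S["opening"],S["force"])
a=t["color"][125:245,240:400];b=s["color"][160:280,270:430]
cv2.imwrite("pics/m4.png",cv2.resize(np.hstack([a,b])[:,:,::-1],(800,300),interpolation=cv2.INTER_CUBIC))
E
```

```text
[ 0.56457372 -0.31569363  0.1677598 ] 0.02017918248973112 [-0.71238599  0.49983213 -0.97514009]
```

View pics/m4.png

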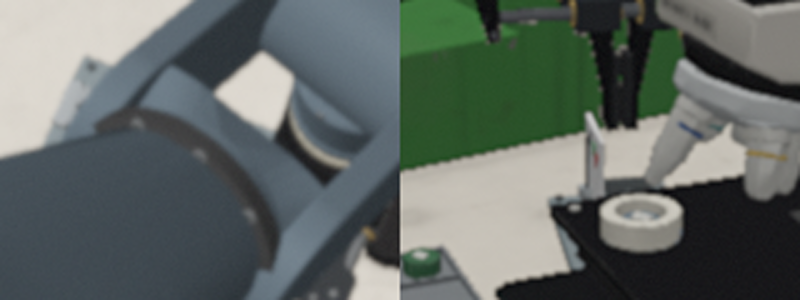

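The gripper is empty above the paddle side. The disc is hidden in both views: the plate blocks the scene camera and the arm blocks the top one. I'll back the arm away to check the placement by colour.

>>> step_arm(
  targets=[
    [-1,-0.2,0,0.2,0],
    [-1,-0.4,-0.04,0.32,0],
    [-1,-0.6,-0.1,0.32,0],
    [-1,-0.8,-0.15,0.32,0],
    [-1,-0.85,-0.2,0.32,0],
    [-1,-0.85,-0.2,0.32,0],
  ],
)

```text
time_s: 9.15
position: [0.3489, -0.3655, 0.2485]
tcp_rot: [[0.375, 0.927, -0.002], [0.927, -0.375, 0.0], [-0.001, -0.002, -1.0]]
force: [0.0, -0.0, 0.3]
opening: 0.006
grasp_force: 0.0
```

```bash
cat > chk.py <<'E'
from h import *
t=capture("top");S=read_state();print(S["position"].round(4),S["time_s"])
im=cv2.cvtColor(t["color"],cv2.COLOR_RGB2HSV)
m=cv2.inRange(im,(0,120,50),(9,255,255))|cv2.inRange(im,(172,120,50),(180,255,255));m[:140]=0;m[300:]=0;m[:,:250]=0;m[:,400:]=0
k,l,st,ce=cv2.connectedComponentsWithStats(m)
a=np.array([.64137,-.2076]);th=np.radians(-21.8);R=np.array([[np.cos(th),-np.sin(th)],[np.sin(th),np.cos(th)]])
for i in range(1,k):
  if st[i][4]>2: p=ray(t,*ce[i],.031);print(st[i],ce[i].round(1),p.round(4),"clamp",(R.T@(p[:2]-a)).round(4))
E
python3 chk.py; python3 - <<'E'
from h import *
t=capture("top");cv2.imwrite("pics/m5.png",cv2.resize(t["color"][140:230,250:390,::-1],(800,514),interpolation=cv2.INTER_CUBIC))
E
```

```text
[ 0.351  -0.365   0.2484] 9.2
[275 164  13  13 115] [281.1 169.9] [ 0.6653 -0.1501  0.031 ] clamp [0.0009 0.0623]
```

The disc lies flat at (0.665, -0.150), about 4–5 mm on the jaw side of the seat, which is correct. Next I'll move over the paddle.

>>> step_arm(
  targets=[
    [-1,0.2,0.1,0,0],
    [-1,0.4,0.15,0,0],
    [-1,0.6,0.202,0,0],
    [-1,0.8,0.202,0,0],
    [-1,0.984,0.202,0,0],
    [-1,0.984,0.202,-0.15,0],
    [-1,0.984,0.202,-0.3,0],
    [-1,0.984,0.202,-0.45,0],
    [-1,0.984,0.202,-0.55,0],
    [-1,0.984,0.202,-0.58,0],
    [-1,0.984,0.202,-0.58,0],
    [-1,0.984,0.202,-0.58,0],
  ],
)

```text
time_s: 10.45
position: [0.6001, -0.3146, 0.1043]
tcp_rot: [[0.371, 0.929, 0.002], [0.929, -0.371, -0.001], [-0.0, 0.002, -1.0]]
force: [0.2, -0.4, 0.0]
opening: 0.005
grasp_force: 0.0
```

>>> step_arm(
  targets=[
    [-1,-0.006,-0.002,-0.02,0],
    [-1,-0.006,-0.002,-0.04,0],
    [-1,-0.006,-0.002,-0.04,0],
    [-1,-0.006,-0.002,-0.04,0],
  ],
)

```text
time_s: 10.85
position: [0.5969, -0.3157, 0.0933]
tcp_rot: [[0.372, 0.928, 0.0], [0.928, -0.372, -0.0], [-0.0, 0.0, -1.0]]
force: [0.2, 0.0, -0.3]
opening: 0.005
grasp_force: 0.0
```

>>> step_arm(
  targets=[
    [-1,0,0,-0.008,0],
    [-1,0,0,-0.016,0],
    [-1,0,0,-0.016,0],
    [-1,0,0,-0.016,0],
  ],
)

```text
time_s: 11.25
position: [0.5972, -0.3161, 0.0895]
tcp_rot: [[0.372, 0.928, 0.001], [0.928, -0.372, -0.001], [-0.001, 0.001, -1.0]]
force: [-0.7, -1.5, 2.7]
opening: 0.007
grasp_force: 1.3
```

Contact came where predicted. I'll press on in small steps.

>>> step_arm(
  targets=[
    [-1,0,0,-0.012,0],
    [-1,0,0,-0.024,0],
    [-1,0,0,-0.036,0],
    [-1,0,0,-0.048,0],
    [-1,0,0,-0.06,0],
    [-1,0,0,-0.072,0],
    [-1,0,0,-0.078,0],
    [-1,0,0,-0.078,0],
    [-1,0,0,-0.078,0],
  ],
)

```text
time_s: 12.15
position: [0.5973, -0.3159, 0.0698]
tcp_rot: [[0.372, 0.928, 0.001], [0.928, -0.372, -0.001], [-0.0, 0.001, -1.0]]
force: [0.5, -3.9, 4.0]
opening: 0.009
grasp_force: 2.2
```

>>> step_arm(
  targets=[
    [-1,0,0,-0.012,0],
    [-1,0,0,-0.024,0],
    [-1,0,0,-0.036,0],
    [-1,0,0,-0.044,0],
    [-1,0,0,-0.044,0],
    [-1,0,0,-0.044,0],
  ],
)

```text
time_s: 12.75
position: [0.5975, -0.3153, 0.0599]
tcp_rot: [[0.372, 0.928, 0.001], [0.928, -0.372, -0.0], [0.0, 0.001, -1.0]]
force: [-1.0, -1.0, 10.5]
opening: 0.005
grasp_force: 4.8
```

>>> step_arm(
  targets=[
    [-1,0,0,-0.006,0],
    [-1,0,0,-0.012,0],
    [-1,0,0,-0.012,0],
    [-1,0,0,-0.012,0],
    [-1,0,0,-0.012,0],
  ],
)

```text
time_s: 13.25
position: [0.5977, -0.3151, 0.0573]
tcp_rot: [[0.372, 0.928, 0.002], [0.928, -0.372, 0.0], [0.001, 0.001, -1.0]]
force: [-0.4, -1.2, 11.0]
opening: 0.004
grasp_force: 5.5
```

```bash
python3 - <<'E'
from h import *
t=capture("top");s=capture("scene");S=read_state();print(S["position"],S["force"])
a=cv2.resize(t["color"][150:210,260:340],(400,300),interpolation=cv2.INTER_CUBIC);b=cv2.resize(s["color"][195:249,322:394],(400,300),interpolation=cv2.INTER_CUBIC)
cv2.imwrite("pics/m6.png",np.hstack([a,b])[:,:,::-1])
E
```

```text
[ 0.59765687 -0.3150695   0.0572607 ] [-1.24757771 -1.1631271  11.0230397 ]
```

View pics/m6.png

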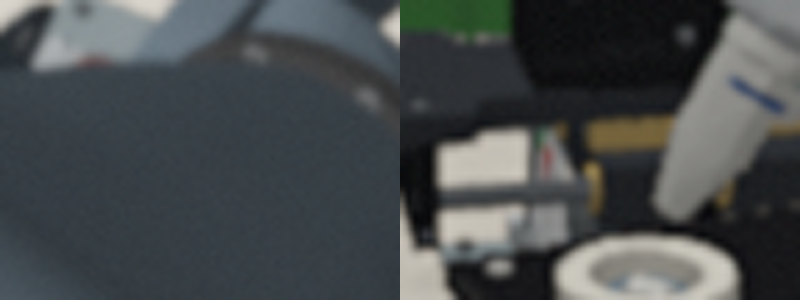

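The pointer itself is hidden by the gripper in both views. A sliver of the red disc at (95,62) in the top crop shows it is still in the nest. The tip height gives a lever angle of about 0.34 rad, and the 11.0 N force matches mid green with a section clamped, so I'm handing in.

```bash
python3 -c "
from rig import *
print(hand_in())"
```

```text
the job is handed in; nothing more can be done
None
```

I laid the red section flat in the nest and let go. The job is handed in with the lever held at about 0.34 rad and 11 N, mid green; I worked that out from fingertip height and force because the gripper hid the pointer.

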